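# Fetch the lidded instrument case from behind a basket

## Task

The set in the large wire tray is missing its lidded instrument case, which lies half under the low wire shelf behind one of the two small handled baskets. Lift that basket aside and set it down on the table, draw the case out from under the shelf and lay it gently, flat and lengthwise, on the clear part of the tray's floor beside the clamps, and put the basket back where it stood, turned as it was. Keep case and baskets level, and leave everything else where it is.

Things in the scene. Friction and masses are not known exactly. Their poses are not given: they have to be found in the camera images.
- case_center (a point): The wanted case: plain closed steel box, flat lid with rows of small dark vent holes; 200 (x) x 56 (y) x 38 mm high, smooth upright sides, 0.25 to 0.45 kg, loose. The point is its centre, 19 mm above its underside; x along its length. Starts in the left or right bay, on the table, pointing front to back, its front 70 to 90 mm sticking out before the shelf's front edge.
- mesh_case_center (a point): An open, uncovered wire-mesh case of the same outside size (200 x 56 x 38 mm) holding two clamps, 0.3 kg, in the other bay of the shelf. Not wanted: leave it. The point is its centre, 19 mm above its underside; x along its length.
- basket_a_handle (a point): Small open wire basket filled with nine small steel cups, loose on the table before one bay of the shelf, 5 to 40 mm off the case behind it. Body 90 (x) x 100 (y) x 60 mm high. A rigid wire handle arches over it along y: level 8 mm round top bar, 72 mm long, its axis 120 mm above the underside; contents below 60 mm. 0.35 to 0.65 kg. The point is the middle of the bar. Put aside and back only if before the wanted case.
- basket_b_handle (a point): Small open wire basket filled with small ring-handled clamps, loose on the table before one bay of the shelf, 5 to 40 mm off the case behind it. Body 90 (x) x 100 (y) x 60 mm high. A rigid wire handle arches over it along y: level 8 mm round top bar, 72 mm long, its axis 120 mm above the underside; contents below 60 mm. 0.35 to 0.65 kg. The point is the middle of the bar. Put aside and back only if before the wanted case.
- shelf: Low fixed steel-wire shelf, 160 (x) x 370 mm (y), top 95 mm above the table, 87 mm clear beneath, a leg at each corner. Origin on the table under its middle; its front edge is 80 mm along its -x, towards the robot. Its two bays are centred 70 mm to either side (+y, -y), no wall between. Steel dishes stand on it, up to 150 mm above the table.
- tray_clear (a point): Large open wire set tray, fixed, at the robot's right: 250 (x) x 210 (y) x 50 mm high, 4 mm walls. The point is the middle of the clear part of its floor, on the floor's surface, 5 mm above the table; the clear part is 242 mm along x, the tray's length, by 115 mm along y. On its -y side lie ring-handled clamps up to 18 mm above the table.
- bowl: Steel bowl, 126 mm across, 53 mm high, with a blue plastic cup in it, at the left. Bystander. Origin at the centre of its underside.
- spray: White bottle, 62 mm across, 190 mm high, far left. Bystander. Origin at the centre of its underside.
- clamp: Ring-handled clamp, 170 mm long (x), lying flat on the table at the far left. Bystander. Origin under its middle.
- tape: Roll of paper indicator tape lying flat, 96 mm across, 24 mm high, at the left near the robot. Bystander. Origin at the centre of its underside. The table between it, the bowl and the baskets is free: room to set a basket aside.
- pot: Open steel pot, 84 mm across, 50 mm high, at the right beside the shelf. Bystander. Origin at the centre of its underside.

How it is judged (in metres and radians):
On the way, in this order (a step that is already met when the one before it is completed fails the run):
1. A front basket has been set aside on the table, upright and let go, at least 90 mm from where it stood, before the case is moved (30 mm) (((distance of basket_a_handle from where it was at the start of the episode above 0.09 m and linear speed of basket_a below 0.03 m/s and contact force between the fingers and basket_a below 0.1 N and angle between basket_a_handle's own z axis and vertical below 0.1 rad) or (distance of basket_b_handle from where it was at the start of the episode above 0.09 m and linear speed of basket_b below 0.03 m/s and contact force between the fingers and basket_b below 0.1 N and angle between basket_b_handle's own z axis and vertical below 0.1 rad)) and distance of case_center from where it was at the start of the episode below 0.03 m), for 0.1 s.
2. The case has been drawn clear of the shelf (horizontal distance between case_center and shelf above 0.19 m), for 0.1 s.
At the end, for the whole second after the job is handed in: Lidded case flat on the tray's clear floor (tilt under 0.06 rad), its centre within 30 mm lengthwise and 40 mm crosswise of the middle of the clear part; both handled baskets upright within 30 mm and 0.35 rad of where they stood; all released and at rest; nothing else moved over 30 mm (x of case_center in the frame of tray_clear between -0.03 and 0.03 m and y of case_center in the frame of tray_clear between -0.04 and 0.04 m and z of case_center in the frame of tray_clear between 0.013 and 0.026 m and angle between case_center's own z axis and vertical below 0.06 rad and linear speed of each of case, basket_a, basket_b below 0.03 m/s and contact force between the fingers and case below 0.1 N and distance of each of basket_a_handle, basket_b_handle from where it was at the start of the episode below 0.03 m and angle between each of basket_a_handle, basket_b_handle's own z axis and vertical below 0.08 rad and angle between the x axis of each of basket_a_handle, basket_b_handle and the x axis of shelf, either way round below 0.35 rad and contact force between the fingers and basket_a below 0.1 N and contact force between the fingers and basket_b below 0.1 N); the robot touches nothing.
It fails at once if Case or a basket tipped by more than 0.5 rad (angle between any of case_center, basket_a_handle, basket_b_handle's own z axis and vertical above 0.5 rad).
It fails at once if Case or a basket dropped or thrown (faster than 0.6 m/s, the speed of a fall of about 20 mm, while not held) ((linear speed of case above 0.6 m/s and contact force between the fingers and case below 0.1 N) or (linear speed of basket_a above 0.6 m/s and contact force between the fingers and basket_a below 0.1 N) or (linear speed of basket_b above 0.6 m/s and contact force between the fingers and basket_b below 0.1 N)).
It fails at once if Anything else on the table (mesh case, bowl, bottle, clamp, tape, pot) moved by more than 30 mm (distance of any of mesh_case_center, bowl, spray, clamp, tape, pot from where it was at the start of the episode above 0.03 m).
It also fails if it takes over 72 s, if anything falls off the work surface, if the arm or the gripper's body presses on something with over 40 N, if the wrist force passes 120 N, or if a joint passes its speed limit or range.

## Robot

A 7-joint arm with a two-finger parallel gripper is mounted at the origin on the work surface. World frame = base frame: x ahead of the robot, y to its left, z up, the work surface at z = 0. Lengths are in m, angles in degrees, forces in N, time in s.
With the tool pointing down it reaches from about 0.4 to 0.9 m from the base axis. Payload 5.6 kg.
Tool frame: the origin (TCP) lies between the finger pads; the fingertips stand 19 mm ahead of it and the grasp point (between the pads) is the TCP (ctrl.tip_reach is the distance from the TCP to the fingertips, in m); y points along the fingers, z is the direction in which the jaws open and shut, and the axes are right-handed (so a half turn about y gives the same grasp; the last joint's range is limited). The gripper opens to 92 mm and grips with 3 to 60 N. Pads are 20 mm wide; open, the fingers measure 128 mm over their backs; the gripper's body (75 mm by 189 mm) begins 69 mm behind the grasp point.
Start: joints at [-78.323, 26.786, -0.665, 91.828, 0.344, 61.387, -3.226], TCP at [0.159, 0.63, 0.234] pointing down, gripper open.
Joint ranges: [-144.91, 144.91], [-17.63, 115.5], [-89.93, 88.59], [15.96, 139.68], [-74.01, 254.01], [8.47, 105.57], [-167.45, 167.45]. Speed limits (degrees/s): [147.25, 147.25, 180, 180, 180, 180, 180].

## Interface

Orientations are given as a 3x3 rotation matrix whose columns are the frame's x, y, z axes.
In Python, from bench import ctrl gives the robot as it stands. The module is installed in compiled form; this text tells all that it offers.
- The arm moves only by the tool apply_moves, never from a script. Its arguments are lists of equal length, an entry for each row: "travel": the shift along the tool's x, y, z in mm, a list of three; "angular": the turn, a rotation vector about the tool's x, y, z in degrees, a list of three. In form: {"travel": [[x, y, z], ...], "angular": [[rx, ry, rz], ...]}. A call has 1 to 5 rows; each row shifts and turns the commanded pose from where the row before left it, along the tool's axes as they then stand; what a row does not reach is not made up. A row lasts 1/8 s, in which the tool goes at most 62.5 mm and 10.7 degrees, less where a joint would pass 70% of its speed; a pose out of reach is approached as far as the arm can. A call is refused whole if a number of a shift passes 62.5 or a number of a turn 10.7, either way. A call with a gripper value outside its range is refused whole. "claw" is the gripper's target within -1 to 1 (fully open at 1, half-way at 0, shut at -1), set as the call begins (left out, the last holds). The fingers move at their own pace and stop on an object; "newtons" is the grip in N (left out, the last holds). Time passes only in rows, so rows that do not move let the fingers close. It gives the time, the measured TCP pose, the force and the opening at its end, in the units of the state.
- ctrl.get_state(): the state, without advancing time (a new reading comes with each control period).
- ctrl.grab_frame(name): name is "scene" or "top"; returns a dict with "pixels" (480x640x3 uint8, blue, green, red), "intrinsics" (3x3 intrinsics, pixels), "world_to_cam" (4x4, takes a point from world to camera coordinates). Camera axes: x right, y down, z forward; pixel columns grow to the right and rows downward; lengths in m; the calibration is good to about 2 mm. A picture is of the moment at which its call begins. There is no depth.
- ctrl.hand_in(): hands the job in, once; it reports no verdict.
The state is a dict: "time_s": time; "joint_pos": joint angles; "joint_vel": joint speeds; "joint_torque": joint torques, N m; "ee_pos": TCP position; "ee_rot": TCP orientation; "wrist_force": force on the tool from outside, world axes, zero at the start; "torque": the same for the moment, N m; "opening": opening from 0.0 (shut) to 1.0 (fully open).
Only numpy, scipy, OpenCV 4.12 (cv2) and the standard library are available. Lean on these libraries where they do the work, as an engineer would, in place of code of your own. Each camera call takes 0.05 s, during which the arm holds its last target. There are 200 camera calls.

## Working session

There is one attempt and no reset: what is moved stays moved. The work goes in short steps, Python scripts to look and compute and a tool call to move; the robot and the scene stay as the last step left them, time stands still between calls to the robot, and variables do not carry over. Pictures are saved under pics/ and viewed, about 8 in all and at most 12, crops included, and the job is handed in when it is done.

Besides the shell and the picture viewer there is one more tool, called after "Request:" by a JSON object that holds its "op" and its "data", one argument or row to a line. apply_moves: Moves the arm, as the interface text tells. Its arguments: {"type":"object","properties":{"travel":{"type":"array","items":{"type":"array","items":{"type":"number"}}},"angular":{"type":"array","items":{"type":"array","items":{"type":"number"}}},"claw":{"type":"number"},"newtons":{"type":"number"}},"required":["travel","angular"]}

```bash
mkdir -p pics; cat > h.py <<'E'
import numpy as np, cv2
from bench import ctrl
def snap(name,fn,crop=None,s=1):
    f=ctrl.grab_frame(name); im=f["pixels"]; np.savez(f"cal_{name}.npz",K=f["intrinsics"],T=f["world_to_cam"])
    if crop: x0,y0,x1,y1=crop; im=im[y0:y1,x0:x1]
    if s!=1: im=cv2.resize(im,None,fx=s,fy=s,interpolation=cv2.INTER_CUBIC)
    cv2.imwrite("pics/"+fn,im)
def ray(name,uv,z):
    c=np.load(f"cal_{name}.npz");K,T=c["K"],c["T"];R,t=T[:3,:3],T[:3,3]
    d=R.T@np.linalg.solve(K,[uv[0],uv[1],1.]);o=-R.T@t
    return o+d*(z-o[2])/d[2]
def proj(name,p):
    c=np.load(f"cal_{name}.npz");q=c["K"]@(c["T"][:3,:3]@np.array(p)+c["T"][:3,3]);return q[:2]/q[2]
E
python3 - <<'E'
from h import *
snap("top","top0.png");snap("scene","sc0.png")
s=ctrl.get_state();print(s["ee_pos"],s["ee_rot"],s["time_s"],s["opening"],ctrl.tip_reach)
for n in("top","scene"):
    c=np.load(f"cal_{n}.npz");T=c["T"];print(c["K"][0,0],-T[:3,:3].T@T[:3,3],T[:3,:3])
E
```

```text
[0.1586974  0.62981939 0.23272808] [[ 9.69701033e-01 -2.91605562e-04  2.44294538e-01]
 [-2.44294690e-01 -1.57494425e-03  9.69699760e-01]
 [ 1.01980434e-04 -9.99998717e-01 -1.59846276e-03]] 0.1 0.9983010695869586 0.019
448.4172264095867 [0.41616826 0.10778411 1.13211435] [[-0.02975146 -0.99948336 -0.01215982]
 [-0.99643572  0.03061704 -0.07860316]
 [ 0.07893485  0.00977792 -0.99683182]]
521.1584418502526 [0.95086693 0.43772798 1.03444641] [[-0.59355206  0.80464758  0.01543441]
 [ 0.68320339  0.51391898 -0.51876817]
 [-0.42535759 -0.29737108 -0.85477562]]
```

View pics/top0.png

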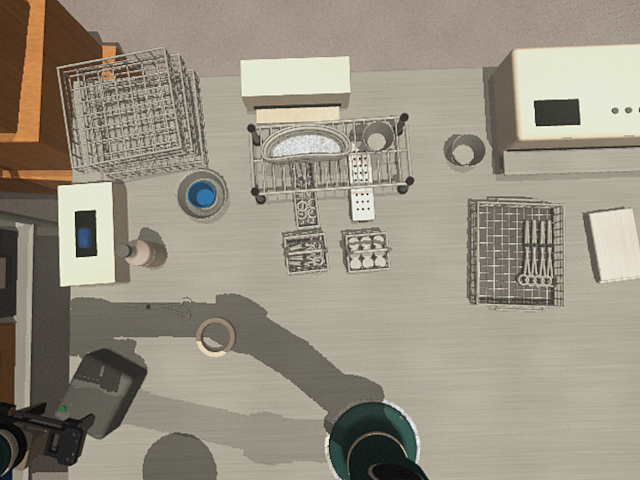

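View pics/sc0.png

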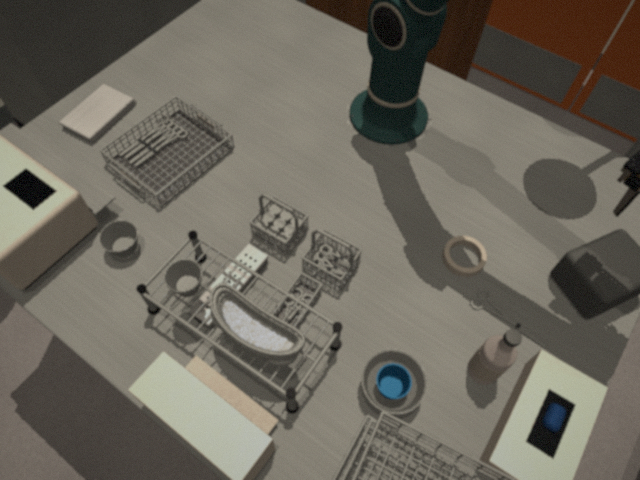

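The wanted lidded case is in the right bay: its front is at about (362,205) in top, and its lid at (245,262) in scene. The cup basket (366,250) stands before it, and the tray is at about (516,252). I'll enlarge this area.

```bash
python3 - <<'E'
import cv2,numpy as np
a=cv2.imread("pics/top0.png");b=cv2.imread("pics/sc0.png")
cv2.imwrite("pics/c1.png",cv2.resize(a[170:320,270:400],None,fx=4,fy=4,interpolation=cv2.INTER_CUBIC))
A=cv2.resize(a[185:315,455:575],None,fx=4,fy=4,interpolation=cv2.INTER_CUBIC)
B=cv2.resize(b[180:300,220:300],None,fx=4,fy=4,interpolation=cv2.INTER_CUBIC)
o=np.zeros((520,800,3),np.uint8);o[:520,:480]=A;o[:480,480:800]=B;cv2.imwrite("pics/c2.png",o)
E
```

```text
(no output)
```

View pics/c1.png

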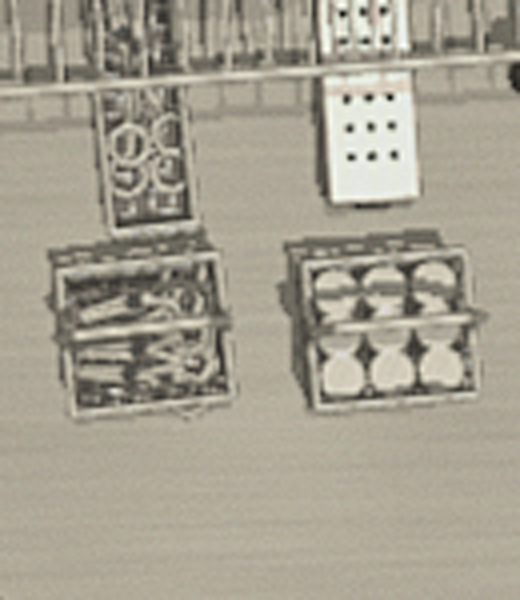

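View pics/c2.png

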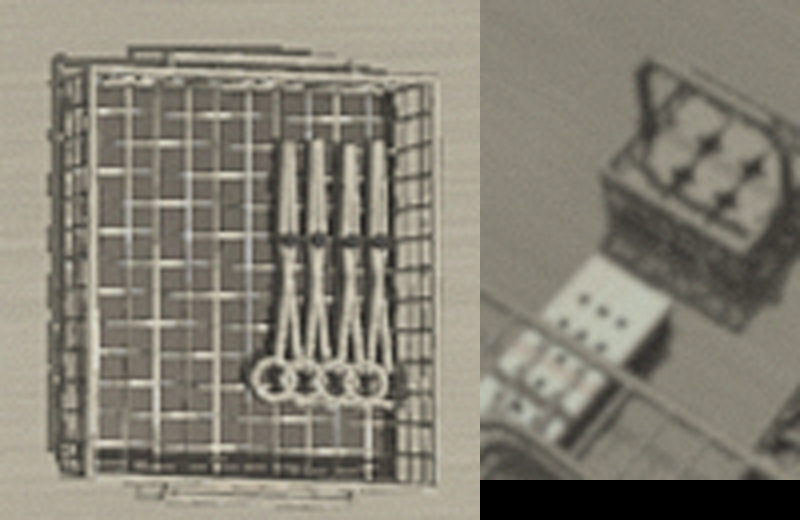

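```bash
python3 - <<'E'
from h import *
def f(l,pts,z,off,n="top"):
    P=np.array([ray(n,(off[0]+x/4-.4,off[1]+y/4-.4),z)[:2] for x,y in pts]);print(l,P.mean(0).round(4),P.round(3).tolist());return P
o=(270,170)
f("A rim",[(300,262),(466,248),(480,396),(313,408)],.06,o)
f("B rim",[(55,268),(218,252),(235,402),(72,415)],.06,o)
f("A bar row",[(340,328),(470,318)],.124,o)
f("A bar end",[(328,329),(487,316)],.12,o)
f("B bar",[(80,335),(215,322),(230,319)],.12,o)
f("case front/edges",[(330,204),(419,198),(322,75),(408,75),(320,20),(404,20)],.038,o)
f("mesh front",[(110,233),(197,224)],.038,o)
f("shelf front",[(0,92),(520,62)],.095,o)
f("tray rim",[(92,68),(437,75),(437,484),(92,478)],.05,(455,185))
f("tray clamps left",[(250,378),(280,140)],.015,(455,185))
f("scene case",[(600-480,255),(670-480,297)],.038,(220,180),"scene")
for u,v in [(203,193),(215,338),(140,248),(463,152)]:print(ray("top",(u,v),.03).round(3))
E
```

```text
A rim [ 4.739e-01 -3.000e-04] [[0.515, 0.052], [0.521, -0.048], [0.432, -0.052], [0.428, 0.047]]
B rim [0.4749 0.1461] [[0.516, 0.199], [0.523, 0.101], [0.433, 0.094], [0.428, 0.191]]
A bar row [ 0.4732 -0.0025] [[0.471, 0.034], [0.475, -0.039]]
A bar end [ 0.4736 -0.0044] [[0.471, 0.041], [0.476, -0.049]]
B bar [0.476  0.1268] [[0.472, 0.181], [0.477, 0.104], [0.479, 0.096]]
case front/edges [0.6173 0.0059] [[0.553, 0.031], [0.555, -0.024], [0.633, 0.033], [0.631, -0.02], [0.667, 0.033], [0.666, -0.019]]
mesh front [0.5408 0.1398] [[0.539, 0.167], [0.543, 0.113]]
shelf front [0.6215 0.0735] [[0.617, 0.226], [0.625, -0.079]]
tray rim [ 0.4595 -0.3697] [[0.588, -0.274], [0.577, -0.481], [0.332, -0.464], [0.341, -0.26]]
tray clamps left [ 0.4709 -0.3863] [[0.397, -0.372], [0.544, -0.4]]
scene case [0.5514 0.0032] [[0.553, -0.021], [0.55, 0.027]]
[0.634 0.4   0.03 ]
[0.277 0.374 0.03 ]
[0.502 0.557 0.03 ]
[ 0.717 -0.252  0.03 ]
```

The measurements agree with the sizes given: the basket A rim is 100 x 89 mm, centred at (0.474, 0) with yaw about 3°, and the case front is at x 0.554 and 56 mm wide. I'll plan the approach now.

```bash
cat > plan.py <<'E'
import sys,json
from h import *
from scipy.spatial.transform import Rotation as Ro
def target(az):
    a=np.radians(az);z=np.array([np.cos(a),np.sin(a),0]);y=np.array([0,0,-1.]);return np.stack([np.cross(y,z),y,z],1)
def plan(wps,start=None):
    """wps: (x,y,z,az,n) ; prints rows per tool call"""
    s=ctrl.get_state();p=np.array(s["ee_pos"]);R=np.array(s["ee_rot"])
    if start: p=np.array(start[:3]);R=target(start[3])
    rows=[]
    for x,y,z,az,n in wps:
        g=np.array([x,y,z]);G=target(az);p0=p.copy()
        for i in range(n):
            t=(R.T@((p0+(g-p0)*(i+1)/n)-p)*1000).round(0)
            w=(Ro.from_matrix(R.T@G).as_rotvec(degrees=True)/(n-i)).round(1)
            if abs(w).max()>10.7 or np.linalg.norm(t)>62.5: print("!! too large",t,w)
            p=p+R@t/1000;R=R@Ro.from_rotvec(w,degrees=True).as_matrix();rows.append((t.tolist(),w.tolist()))
    for i in range(0,len(rows),5):
        print(json.dumps([[int(v) for v in r[0]] for r in rows[i:i+5]]),json.dumps([r[1] for r in rows[i:i+5]]))
    print(p.round(4))
if __name__=="__main__": plan(eval(sys.argv[1]),eval(sys.argv[2]) if len(sys.argv)>2 else None)
E
python3 plan.py "[(.474,-.002,.24,2.8,14),(.474,-.002,.24,2.8,1)]"
```

```text
[[33, 0, -38], [36, -1, -35], [39, 0, -32], [42, -1, -28], [45, 0, -24]] [[0.0, 5.2, 0.0], [0.0, 5.2, 0.0], [0.0, 5.2, 0.0], [0.0, 5.2, 0.0], [0.0, 5.2, 0.0]]
[[46, -1, -20], [48, 0, -16], [49, -1, -11], [50, 0, -7], [50, -1, -2]] [[0.0, 5.2, 0.0], [0.0, 5.2, 0.0], [0.0, 5.2, 0.0], [0.0, 5.2, 0.0], [0.0, 5.3, 0.0]]
[[51, 0, 2], [50, 0, 7], [49, -1, 12], [48, 0, 16], [0, 0, 0]] [[0.0, 5.2, 0.0], [0.0, 5.3, 0.0], [0.0, 5.2, 0.0], [0.0, 5.3, 0.1], [0.0, -0.0, -0.0]]
[ 0.4743 -0.0023  0.2396]
```

Request:
{"op": "apply_moves", "data": {
  "travel": [
    [33, 0, -38],
    [36, -1, -35],
    [39, 0, -32],
    [42, -1, -28],
    [45, 0, -24]
  ],
  "angular": [
    [0, 5.2, 0],
    [0, 5.2, 0],
    [0, 5.2, 0],
    [0, 5.2, 0],
    [0, 5.2, 0]
  ],
  "claw": 1
}}

```text
time_s: 0.72
ee_pos: [0.2723, 0.4028, 0.2354]
ee_rot: [[0.763, -0.0, 0.647], [-0.647, -0.0, 0.763], [0.0, -1.0, -0.0]]
wrist_force: [1.2, -0.6, -0.3]
opening: 0.995
```

Request:
{"op": "apply_moves", "data": {
  "travel": [
    [46, -1, -20],
    [48, 0, -16],
    [49, -1, -11],
    [50, 0, -7],
    [50, -1, -2]
  ],
  "angular": [
    [0, 5.2, 0],
    [0, 5.2, 0],
    [0, 5.2, 0],
    [0, 5.2, 0],
    [0, 5.3, 0]
  ]
}}

```text
time_s: 1.35
ee_pos: [0.3843, 0.1778, 0.2385]
ee_rot: [[0.4, -0.0, 0.916], [-0.916, 0.0, 0.4], [-0.0, -1.0, -0.0]]
wrist_force: [0.4, -0.4, 1.1]
opening: 0.997
```

Request:
{"op": "apply_moves", "data": {
  "travel": [
    [51, 0, 2],
    [50, 0, 7],
    [49, -1, 12],
    [48, 0, 16],
    [0, 0, 0]
  ],
  "angular": [
    [0, 5.2, 0],
    [0, 5.3, 0],
    [0, 5.2, 0],
    [0, 5.3, 0.1],
    [0, 0, 0]
  ]
}}

```text
time_s: 1.98
ee_pos: [0.4752, -0.0055, 0.2396]
ee_rot: [[0.041, 0.0, 0.999], [-0.999, 0.0, 0.041], [-0.0, -1.0, 0.0]]
wrist_force: [-0.7, 0.7, 0.5]
opening: 0.998
```

Request:
{"op": "apply_moves", "data": {
  "travel": [
    [-2, 40, -1],
    [-1, 40, -1],
    [0, 40, 0],
    [0, 0, 0]
  ],
  "angular": [
    [0, 0, 0],
    [0, 0, 0],
    [0, 0, 0],
    [0, 0, 0]
  ]
}}

```text
time_s: 2.48
ee_pos: [0.4696, 0.002, 0.1174]
ee_rot: [[0.05, -0.007, 0.999], [-0.999, 0.001, 0.05], [-0.001, -1.0, -0.007]]
wrist_force: [0.2, 0.1, 0.1]
opening: 0.999
```

```bash
python3 - <<'E'
from h import *
snap("scene","sc1.png",(190,130,390,280),4)
E
```

```text
(no output)
```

View pics/sc1.png

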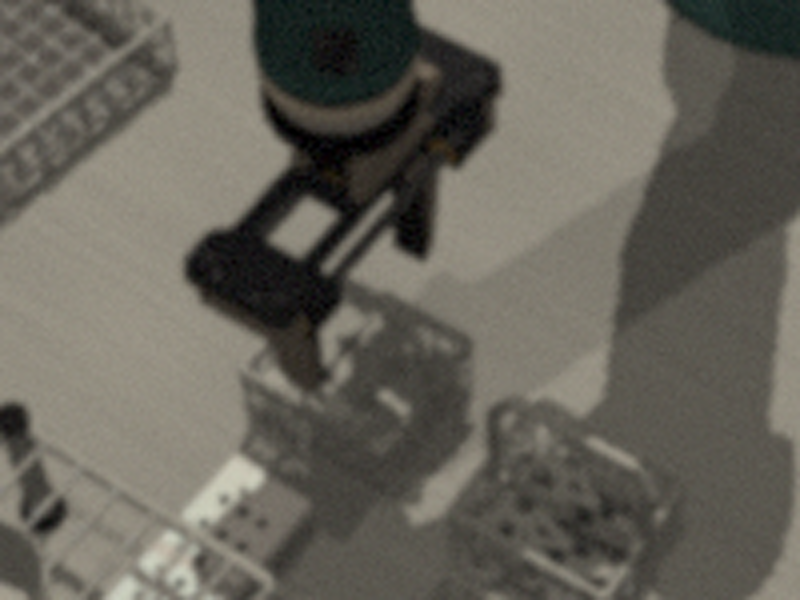

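The fingers straddle the bar, with one on either side over the cup basket. I'll close on it.

Request:
{"op": "apply_moves", "data": {
  "travel": [
    [0, 0, 2],
    [0, 0, 0],
    [0, 0, 0],
    [0, 0, 0],
    [0, 0, 0]
  ],
  "angular": [
    [0, 0, 0],
    [0, 0, 0],
    [0, 0, 0],
    [0, 0, 0],
    [0, 0, 0]
  ],
  "claw": -1,
  "newtons": 35
}}

```text
time_s: 3.15
ee_pos: [0.4743, 0.0014, 0.1198]
ee_rot: [[0.048, 0.0, 0.999], [-0.999, 0.002, 0.048], [-0.002, -1.0, 0.0]]
wrist_force: [0.0, -0.5, -0.2]
opening: 0.48
```

Request:
{"op": "apply_moves", "data": {
  "travel": [
    [0, 0, 0],
    [0, 0, 0],
    [0, 0, 0]
  ],
  "angular": [
    [0, 0, 0],
    [0, 0, 0],
    [0, 0, 0]
  ]
}}

```text
time_s: 3.52
ee_pos: [0.4742, 0.0014, 0.1196]
ee_rot: [[0.048, -0.0, 0.999], [-0.999, 0.002, 0.048], [-0.002, -1.0, -0.0]]
wrist_force: [-0.2, -0.1, 0.6]
opening: 0.148
```

Request:
{"op": "apply_moves", "data": {
  "travel": [
    [0, 0, 0],
    [0, 0, 0],
    [0, 0, 0],
    [0, -5, 0],
    [0, -15, 0]
  ],
  "angular": [
    [0, 0, 0],
    [0, 0, 0],
    [0, 0, 0],
    [0, 0, 0],
    [0, 0, 0]
  ]
}}

```text
time_s: 4.15
ee_pos: [0.4737, 0.0012, 0.1396]
ee_rot: [[0.048, -0.002, 0.999], [-0.999, 0.001, 0.048], [-0.001, -1.0, -0.002]]
wrist_force: [0.7, -0.5, -4.8]
opening: 0.076
```

Request:
{"op": "apply_moves", "data": {
  "travel": [
    [0, -25, 0],
    [0, -30, 0],
    [0, -30, 0],
    [0, -30, 0],
    [0, -20, 0]
  ],
  "angular": [
    [0, 0, 0],
    [0, 0, 0],
    [0, 0, 0],
    [0, 0, 0],
    [0, 0, 0]
  ]
}}

```text
time_s: 4.78
ee_pos: [0.4747, 0.0008, 0.2769]
ee_rot: [[0.048, 0.003, 0.999], [-0.999, 0.003, 0.048], [-0.002, -1.0, 0.003]]
wrist_force: [-0.7, 0.3, -4.4]
opening: 0.072
```

```bash
python3 plan.py "[(.46,.305,.27,2.8,10),(.46,.305,.27,2.8,1)]"
```

```text
[[-30, 1, 0], [-31, 1, 0], [-30, 0, 0], [-31, 1, 0], [-30, 1, 0]] [[-0.0, -0.0, -0.0], [-0.0, -0.0, -0.0], [-0.0, -0.0, -0.0], [-0.0, -0.0, -0.0], [-0.0, -0.0, -0.0]]
[[-31, 1, 0], [-30, 0, 0], [-31, 1, 0], [-30, 1, 0], [-31, 1, 0]] [[-0.0, -0.0, -0.0], [-0.0, -0.0, -0.0], [-0.1, -0.0, -0.0], [-0.0, -0.0, -0.1], [-0.1, -0.1, -0.0]]
[[0, 0, 0]] [[0.0, 0.0, -0.0]]
[0.4602 0.3055 0.2695]
```

Lifted, with about 4.7 N of load. I'll carry it left and lower it.

Request:
{"op": "apply_moves", "data": {
  "travel": [
    [-15, 0, 0],
    [-25, 0, 0],
    [-35, 1, 0],
    [-40, 1, 0],
    [-40, 1, 0]
  ],
  "angular": [
    [0, 0, 0],
    [0, 0, 0],
    [0, 0, 0],
    [0, 0, 0],
    [0, 0, 0]
  ]
}}

```text
time_s: 5.4
ee_pos: [0.4656, 0.158, 0.2709]
ee_rot: [[0.049, -0.002, 0.999], [-0.999, 0.001, 0.049], [-0.002, -1.0, -0.001]]
wrist_force: [-0.4, 0.2, -4.2]
opening: 0.076
```

Request:
{"op": "apply_moves", "data": {
  "travel": [
    [-40, 1, 0],
    [-40, 1, 0],
    [-35, 1, 0],
    [-25, 1, 0],
    [-10, 0, 0]
  ],
  "angular": [
    [0, 0, 0],
    [0, 0, 0],
    [0, 0, 0],
    [0, 0, 0],
    [0, 0, 0]
  ]
}}

```text
time_s: 6.02
ee_pos: [0.4586, 0.3073, 0.2673]
ee_rot: [[0.05, -0.001, 0.999], [-0.999, 0.001, 0.05], [-0.001, -1.0, -0.001]]
wrist_force: [-0.1, 0.1, -4.6]
opening: 0.075
```

Request:
{"op": "apply_moves", "data": {
  "travel": [
    [0, 15, 0],
    [0, 30, 0],
    [0, 35, 0],
    [0, 30, 0],
    [0, 15, 0]
  ],
  "angular": [
    [0, 0, 0],
    [0, 0, 0],
    [0, 0, 0],
    [0, 0, 0],
    [0, 0, 0]
  ]
}}

```text
time_s: 6.65
ee_pos: [0.459, 0.3036, 0.141]
ee_rot: [[0.046, -0.002, 0.999], [-0.999, -0.001, 0.046], [0.001, -1.0, -0.002]]
wrist_force: [0.2, -0.2, -4.0]
opening: 0.075
```

Request:
{"op": "apply_moves", "data": {
  "travel": [
    [0, 8, 0],
    [0, 6, 0],
    [0, 0, 0]
  ],
  "angular": [
    [0, 0, 0],
    [0, 0, 0],
    [0, 0, 0]
  ]
}}

```text
time_s: 7.02
ee_pos: [0.4598, 0.3061, 0.1294]
ee_rot: [[0.048, 0.0, 0.999], [-0.999, 0.002, 0.048], [-0.002, -1.0, 0.0]]
wrist_force: [-0.1, -0.3, -3.9]
opening: 0.076
```

Request:
{"op": "apply_moves", "data": {
  "travel": [
    [0, 4, 0],
    [0, 4, 0],
    [0, 2, 0],
    [0, 0, 0]
  ],
  "angular": [
    [0, 0, 0],
    [0, 0, 0],
    [0, 0, 0],
    [0, 0, 0]
  ]
}}

```text
time_s: 7.52
ee_pos: [0.4595, 0.3061, 0.1193]
ee_rot: [[0.048, -0.0, 0.999], [-0.999, 0.002, 0.048], [-0.002, -1.0, -0.0]]
wrist_force: [-1.1, -0.9, -2.2]
opening: 0.073
```

Request:
{"op": "apply_moves", "data": {
  "travel": [
    [0, 0, 0],
    [0, 0, 0],
    [0, 0, 0],
    [0, 0, 0]
  ],
  "angular": [
    [0, 0, 0],
    [0, 0, 0],
    [0, 0, 0],
    [0, 0, 0]
  ],
  "claw": 0.65
}}

```text
time_s: 8.02
ee_pos: [0.4597, 0.3061, 0.1193]
ee_rot: [[0.048, 0.0, 0.999], [-0.999, 0.002, 0.048], [-0.002, -1.0, 0.0]]
wrist_force: [0.2, -0.4, -0.3]
opening: 0.483
```

Request:
{"op": "apply_moves", "data": {
  "travel": [
    [0, -20, 0],
    [0, -50, 0],
    [0, -50, 0],
    [0, -20, 0],
    [0, 0, 0]
  ],
  "angular": [
    [0, 0, 0],
    [0, 0, 0],
    [0, 0, 0],
    [0, 0, 0],
    [0, 0, 0]
  ]
}}

```text
time_s: 8.65
ee_pos: [0.4604, 0.3063, 0.2607]
ee_rot: [[0.048, 0.002, 0.999], [-0.999, 0.004, 0.048], [-0.004, -1.0, 0.003]]
wrist_force: [0.0, -0.3, -0.4]
opening: 0.827
```

```bash
python3 plan.py "[(.574,.0045,.18,-88.2,10)]"
```

```text
[[31, 8, 10], [29, 8, 14], [26, 8, 19], [22, 8, 23], [19, 8, 26]] [[0.0, 9.1, -0.0], [0.0, 9.1, -0.0], [0.0, 9.1, -0.0], [0.0, 9.1, -0.0], [0.0, 9.1, -0.0]]
[[15, 8, 29], [9, 8, 31], [5, 8, 32], [0, 8, 32], [-6, 8, 32]] [[0.0, 9.1, -0.0], [0.0, 9.1, -0.1], [0.1, 9.1, -0.0], [0.0, 9.1, -0.1], [0.1, 9.1, -0.0]]
[0.5742 0.0044 0.1798]
```

Request:
{"op": "apply_moves", "data": {
  "travel": [
    [31, 8, 10],
    [29, 8, 14],
    [26, 8, 19],
    [22, 8, 23],
    [19, 8, 26]
  ],
  "angular": [
    [0, 9.1, 0],
    [0, 9.1, 0],
    [0, 9.1, 0],
    [0, 9.1, 0],
    [0, 9.1, 0]
  ]
}}

```text
time_s: 9.28
ee_pos: [0.5155, 0.1538, 0.217]
ee_rot: [[-0.683, -0.002, 0.731], [-0.731, 0.0, -0.683], [0.001, -1.0, -0.002]]
wrist_force: [-0.3, 0.8, -0.5]
opening: 0.828
```

Request:
{"op": "apply_moves", "data": {
  "travel": [
    [15, 8, 29],
    [9, 8, 31],
    [5, 8, 32],
    [0, 8, 32],
    [-6, 8, 32]
  ],
  "angular": [
    [0, 9.1, 0],
    [0, 9.1, 0],
    [0.1, 9.1, 0],
    [0, 9.1, 0],
    [0.1, 9.1, 0]
  ]
}}

```text
time_s: 9.9
ee_pos: [0.5725, 0.0026, 0.1768]
ee_rot: [[-1.0, -0.002, 0.025], [-0.025, -0.003, -1.0], [0.002, -1.0, 0.002]]
wrist_force: [-0.0, -0.6, 0.0]
opening: 0.823
```

Request:
{"op": "apply_moves", "data": {
  "travel": [
    [0, 0, 0],
    [0, 0, 0]
  ],
  "angular": [
    [0, 0, 0],
    [0, 0, 0]
  ]
}}

```text
time_s: 10.15
ee_pos: [0.5725, 0.0044, 0.1776]
ee_rot: [[-0.999, -0.001, 0.033], [-0.033, -0.002, -0.999], [0.001, -1.0, 0.002]]
wrist_force: [1.1, 0.5, -0.4]
opening: 0.822
```

```bash
python3 - <<'E'
from h import *
snap("top","t2.png",(190,140,400,300),3.8)
E
python3 plan.py "[(.574,.0045,.024,-88.2,5),(.574,.0045,.024,-88.2,2)]"
```

```text
[[0, 31, 0], [-1, 31, 0], [0, 30, 0], [0, 31, 0], [0, 31, 0]] [[-0.0, 0.0, 0.0], [-0.0, 0.0, 0.0], [-0.0, 0.0, 0.0], [-0.0, 0.1, 0.0], [-0.1, 0.0, 0.0]]
[[0, 0, 0], [0, 0, 0]] [[0.0, 0.0, 0.0], [0.0, 0.0, 0.0]]
[0.5736 0.0048 0.024 ]
```

View pics/t2.png

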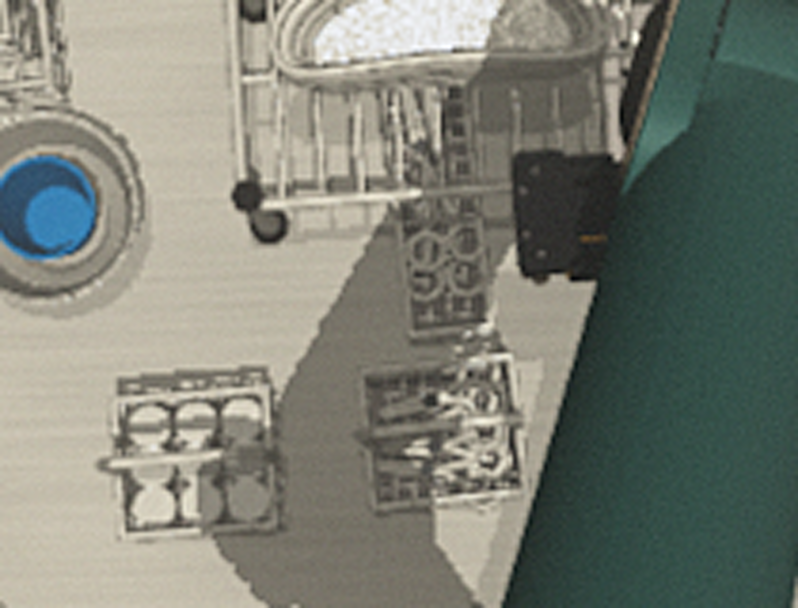

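The cup basket stands upright at the left (crop 200,455), clear of basket B. The gripper is over the case front, in front of the shelf edge. Descending.

Request:
{"op": "apply_moves", "data": {
  "travel": [
    [0, 31, 0],
    [-1, 31, 0],
    [0, 30, 0],
    [0, 31, 0],
    [0, 25, 0]
  ],
  "angular": [
    [0, 0, 0],
    [0, 0, 0],
    [0, 0, 0],
    [0, 0, 0],
    [0, 0, 0]
  ]
}}

```text
time_s: 10.82
ee_pos: [0.5739, 0.0054, 0.0295]
ee_rot: [[-0.999, 0.0, 0.034], [-0.034, -0.001, -0.999], [-0.0, -1.0, 0.001]]
wrist_force: [0.4, -0.3, 0.3]
opening: 0.825
```

Request:
{"op": "apply_moves", "data": {
  "travel": [
    [0, 5, 0],
    [0, 0, 0],
    [0, 0, 0],
    [0, 0, 0],
    [0, 0, 0]
  ],
  "angular": [
    [0, 0, 0],
    [0, 0, 0],
    [0, 0, 0],
    [0, 0, 0],
    [0, 0, 0]
  ],
  "claw": -0.5,
  "newtons": 25
}}

```text
time_s: 11.45
ee_pos: [0.5747, 0.0039, 0.0264]
ee_rot: [[-1.0, 0.002, 0.031], [-0.031, -0.001, -1.0], [-0.002, -1.0, 0.001]]
wrist_force: [-0.4, 1.6, 1.2]
opening: 0.607
```

Request:
{"op": "apply_moves", "data": {
  "travel": [
    [5, 0, 0],
    [15, 0, 4],
    [20, 0, 12],
    [20, 0, 14],
    [20, 0, 8]
  ],
  "angular": [
    [0, 0, 0],
    [0, 0, 0],
    [0, 0, 0],
    [0, 0, 0],
    [0, 0, 0]
  ],
  "newtons": 40
}}

```text
time_s: 12.08
ee_pos: [0.495, -0.0379, 0.0263]
ee_rot: [[-1.0, 0.003, 0.029], [-0.029, -0.002, -1.0], [-0.003, -1.0, 0.002]]
wrist_force: [2.5, 0.8, 2.8]
opening: 0.611
```

Request:
{"op": "apply_moves", "data": {
  "travel": [
    [20, 0, 3],
    [20, 0, 0],
    [20, 0, 0],
    [12, 0, 0],
    [0, 0, 0]
  ],
  "angular": [
    [0, 0, 0],
    [0, 0, 0],
    [0, 0, 0],
    [0, 0, 0],
    [0, 0, 0]
  ]
}}

```text
time_s: 12.7
ee_pos: [0.4222, -0.0426, 0.0263]
ee_rot: [[-1.0, -0.0, 0.029], [-0.029, -0.001, -1.0], [0.0, -1.0, 0.001]]
wrist_force: [-5.1, -1.0, 16.2]
opening: 0.608
```

Request:
{"op": "apply_moves", "data": {
  "travel": [
    [0, 0, 0],
    [0, 0, 0],
    [0, 0, 0]
  ],
  "angular": [
    [0, 0, 0],
    [0, 0, 0],
    [0, 0, 0]
  ],
  "claw": 0.6
}}

```text
time_s: 13.08
ee_pos: [0.4233, -0.0421, 0.0254]
ee_rot: [[-1.0, -0.0, 0.031], [-0.031, -0.002, -1.0], [0.0, -1.0, 0.002]]
wrist_force: [0.1, 0.8, 0.4]
opening: 0.801
```

Request:
{"op": "apply_moves", "data": {
  "travel": [
    [0, -20, 0],
    [0, -30, 0],
    [0, -10, 0],
    [0, 0, 0]
  ],
  "angular": [
    [0, 0, 0],
    [0, 0, 0],
    [0, 0, 0],
    [0, 0, 0]
  ]
}}

```text
time_s: 13.58
ee_pos: [0.4239, -0.0416, 0.0858]
ee_rot: [[-1.0, 0.002, 0.031], [-0.031, -0.001, -1.0], [-0.002, -1.0, 0.001]]
wrist_force: [-0.4, 0.2, 0.1]
opening: 0.8
```

```bash
python3 - <<'E'
from h import *
snap("scene","sc2.png",(160,130,360,280),4)
E
```

```text
(no output)
```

View pics/sc2.png

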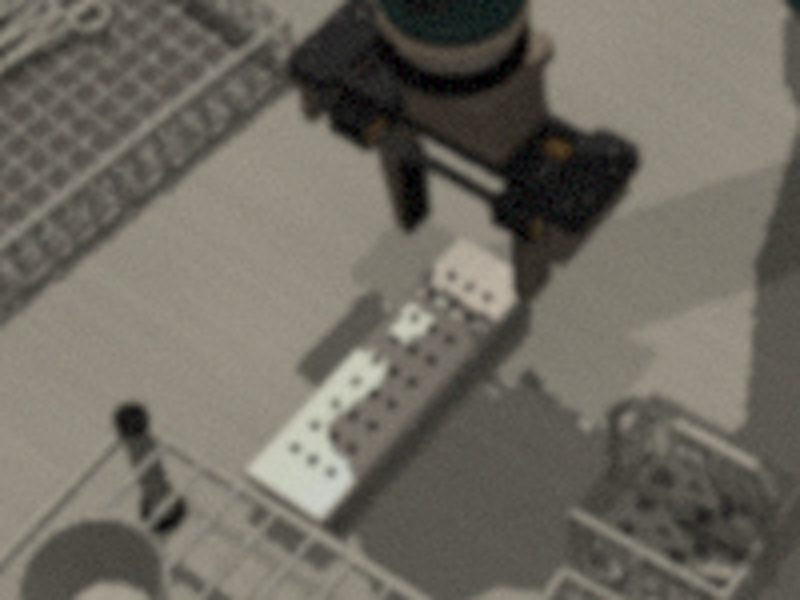

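The case is out and flat on the table, with its lid corners near (456,238), (519,303), (325,522) and (248,468).

```bash
python3 - <<'E'
from h import *
P=np.array([ray("scene",(160+x/4-.4,130+y/4-.4),.038)[:2] for x,y in [(456,238),(519,303),(325,522),(248,468)]]);print(P.round(3),P.mean(0))
d=(P[2]+P[3]-P[0]-P[1])/2;print(np.linalg.norm(d),np.degrees(np.arctan2(d[1],d[0])))
E
```

```text
[[ 0.404 -0.072]
 [ 0.419 -0.014]
 [ 0.597 -0.009]
 [ 0.596 -0.065]] [ 0.50383731 -0.03978983]
0.18526607948946872 1.9374332892294563
```

```bash
python3 plan.py "[(.500,-.041,.07,-88.1,3),(.500,-.041,.034,-88.1,2)]"; python3 plan.py "[(.5,-.041,.145,-88.1,5),(.4618,-.331,.145,-93.3,10)]" "(.5,-.041,.034,-88.1)"
```

```text
[[-25, 5, 1], [-26, 5, 0], [-25, 5, 1], [0, 18, 0], [0, 18, 0]] [[-0.0, -0.0, -0.0], [-0.0, -0.1, -0.0], [-0.1, -0.0, -0.0], [0.0, -0.0, -0.0], [0.0, -0.0, -0.0]]
[ 0.4995 -0.0412  0.0343]
[[0, -22, 0], [0, -22, 0], [0, -23, 0], [0, -22, 0], [0, -22, 0]] [[0.0, 0.0, 0.0], [0.0, 0.0, 0.0], [0.0, 0.0, 0.0], [0.0, 0.0, 0.0], [0.0, 0.0, 0.0]]
[[5, 0, 29], [4, 0, 29], [5, 0, 29], [4, 0, 29], [3, 0, 29]] [[0.0, 0.5, 0.0], [0.0, 0.5, 0.0], [0.0, 0.5, 0.0], [0.0, 0.5, 0.0], [0.0, 0.5, 0.0]]
[[4, 0, 29], [3, 0, 29], [3, 0, 29], [3, 0, 29], [2, 0, 29]] [[0.0, 0.5, 0.0], [0.0, 0.6, 0.0], [0.0, 0.5, 0.0], [0.0, 0.6, 0.0], [0.0, 0.5, 0.0]]
[ 0.462  -0.3309  0.145 ]
```

Request:
{"op": "apply_moves", "data": {
  "travel": [
    [-25, 5, 1],
    [-26, 5, 0],
    [-25, 5, 1],
    [0, 18, 0],
    [0, 18, 0]
  ],
  "angular": [
    [0, 0, 0],
    [0, 0, 0],
    [0, 0, 0],
    [0, 0, 0],
    [0, 0, 0]
  ]
}}

```text
time_s: 14.25
ee_pos: [0.4976, -0.0418, 0.0326]
ee_rot: [[-1.0, -0.002, 0.03], [-0.03, -0.002, -1.0], [0.002, -1.0, 0.001]]
wrist_force: [0.2, -0.2, 0.1]
opening: 0.8
```

Request:
{"op": "apply_moves", "data": {
  "travel": [
    [0, 0, 0],
    [0, 0, 0],
    [0, 0, 0],
    [0, 0, 0],
    [0, 0, 0]
  ],
  "angular": [
    [0, 0, 0],
    [0, 0, 0],
    [0, 0, 0],
    [0, 0, 0],
    [0, 0, 0]
  ],
  "claw": -0.5,
  "newtons": 45
}}

```text
time_s: 14.88
ee_pos: [0.4997, -0.0417, 0.0349]
ee_rot: [[-1.0, 0.001, 0.031], [-0.031, -0.001, -1.0], [-0.001, -1.0, 0.002]]
wrist_force: [0.5, 0.1, -3.7]
opening: 0.604
```

Request:
{"op": "apply_moves", "data": {
  "travel": [
    [0, -5, 0],
    [0, -10, 0],
    [0, 0, 0]
  ],
  "angular": [
    [0, 0, 0],
    [0, 0, 0],
    [0, 0, 0]
  ]
}}

```text
time_s: 15.25
ee_pos: [0.5005, -0.0418, 0.0507]
ee_rot: [[-1.0, 0.003, 0.031], [-0.031, -0.001, -1.0], [-0.003, -1.0, 0.002]]
wrist_force: [0.2, 0.1, -4.2]
opening: 0.611
```

```bash
python3 - <<'E'
from h import *
s=ctrl.get_state();print(s["wrist_force"],s["torque"],s["ee_pos"])
snap("scene","sc3.png",(160,130,360,280),4)
E
```

```text
[ 0.16511397  0.05411037 -4.24902116] [-0.05286088  0.19005385 -0.03192917] [ 0.50051013 -0.04181102  0.05071412]
```

View pics/sc3.png

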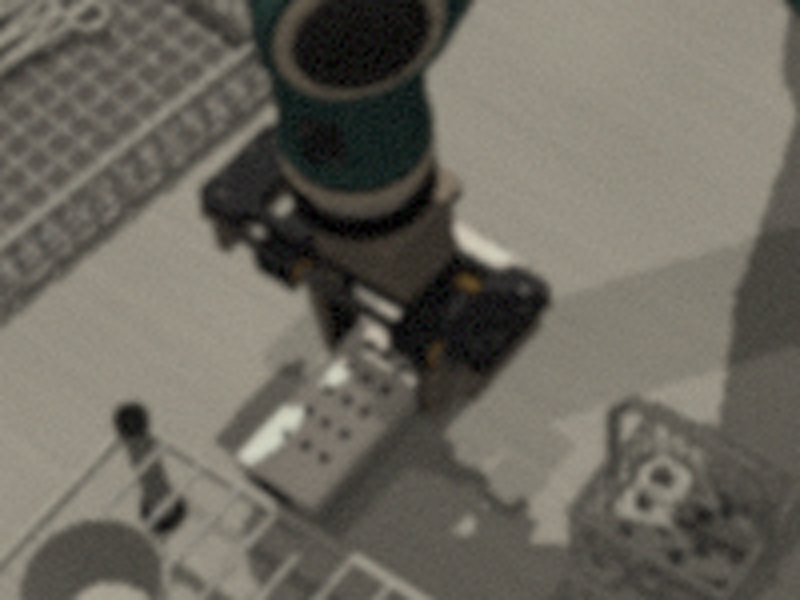

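```bash
python3 - <<'E'
from h import *
for z in(.038,.046,.054):
  for y in(-.066,-.010):print(z,(proj("scene",(.5975,y,z))-[160,130])*4+1.6)
s=ctrl.get_state();print(s["torque"],s["wrist_force"])
E
```

```text
0.038 [244.76503959 468.44310103]
0.038 [321.91185795 521.73457965]
0.046 [242.70962275 461.0669111 ]
0.046 [320.2936441  514.57249377]
0.054 [240.6295076  453.60208732]
0.054 [318.65569672 507.32306886]
[ 0.01198399  0.13912583 -0.01463553] [-0.52686357 -0.18302545 -4.40262458]
```

Rear lid corners at (236,458) and (320,512) fit a height near 0.05, so the case is level to about 0.05 rad. Carrying on to the tray with a firmer grip.

Request:
{"op": "apply_moves", "data": {
  "travel": [
    [0, -15, 0],
    [0, -22, 0],
    [0, -25, 0],
    [0, -22, 0],
    [0, -12, 0]
  ],
  "angular": [
    [0, 0, 0],
    [0, 0, 0],
    [0, 0, 0],
    [0, 0, 0],
    [0, 0, 0]
  ],
  "newtons": 60
}}

```text
time_s: 15.92
ee_pos: [0.5, -0.0417, 0.1472]
ee_rot: [[-1.0, 0.003, 0.03], [-0.03, -0.001, -1.0], [-0.002, -1.0, 0.001]]
wrist_force: [-0.2, 0.7, -2.8]
opening: 0.604
```

Request:
{"op": "apply_moves", "data": {
  "travel": [
    [5, 0, 20],
    [4, 0, 29],
    [5, 0, 33],
    [4, 0, 33],
    [3, 0, 33]
  ],
  "angular": [
    [0, 0.5, 0],
    [0, 0.5, 0],
    [0, 0.5, 0],
    [0, 0.5, 0],
    [0, 0.5, 0]
  ]
}}

```text
time_s: 16.55
ee_pos: [0.4787, -0.1921, 0.1452]
ee_rot: [[-1.0, -0.001, -0.015], [0.015, -0.002, -1.0], [0.001, -1.0, 0.002]]
wrist_force: [0.1, 0.0, -4.0]
opening: 0.601
```

Request:
{"op": "apply_moves", "data": {
  "travel": [
    [4, 0, 33],
    [3, 0, 33],
    [3, 0, 30],
    [3, 0, 28],
    [2, 0, 18]
  ],
  "angular": [
    [0, 0.5, 0],
    [0, 0.6, 0],
    [0, 0.5, 0],
    [0, 0.6, 0],
    [0, 0.5, 0]
  ]
}}

```text
time_s: 17.18
ee_pos: [0.4592, -0.3337, 0.1454]
ee_rot: [[-0.998, -0.001, -0.063], [0.063, -0.002, -0.998], [0.001, -1.0, 0.002]]
wrist_force: [0.1, 0.5, -2.4]
opening: 0.605
```

Request:
{"op": "apply_moves", "data": {
  "travel": [
    [0, 0, 0],
    [0, 0, 0]
  ],
  "angular": [
    [0, 0, 0],
    [0, 0, 0]
  ]
}}

```text
time_s: 17.42
ee_pos: [0.4611, -0.3302, 0.1456]
ee_rot: [[-0.998, 0.0, -0.059], [0.059, -0.0, -0.998], [-0.0, -1.0, 0.0]]
wrist_force: [0.6, -0.1, -4.2]
opening: 0.609
```

```bash
python3 plan.py "[(.4618,-.331,.055,-93.3,4),(.4618,-.331,.043,-93.3,2),(.4618,-.331,.041,-93.3,1)]"
python3 - <<'E'
from h import *
snap("top","t3.png",(430,160,590,320),3.7)
E
```

```text
[[0, 23, 0], [0, 22, 0], [-1, 23, 1], [0, 23, 0], [0, 6, 0]] [[-0.0, -0.0, -0.0], [-0.0, -0.0, -0.0], [-0.0, -0.0, -0.0], [-0.0, -0.1, -0.0], [-0.0, 0.0, -0.0]]
[[0, 6, 0], [0, 2, 0]] [[-0.0, 0.0, -0.0], [-0.0, 0.0, -0.0]]
[ 0.4621 -0.3313  0.0406]
```

View pics/t3.png

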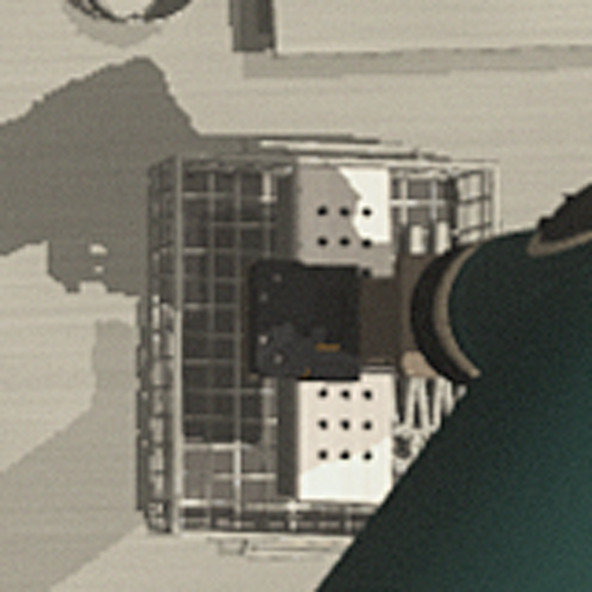

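```bash
python3 - <<'E'
from h import *
for x,y in[(299,166),(389,166),(393,501),(297,500)]:print(ray("top",(430+x/3.7-.4,160+y/3.7-.4),.149).round(4))
for x,y in[(175,163),(494,163),(172,533)]:print('rim',ray("top",(430+x/3.7-.4,160+y/3.7-.4),.05).round(4))
E
```

```text
[ 0.5635 -0.3106  0.149 ]
[ 0.5619 -0.3638  0.149 ]
[ 0.3641 -0.3527  0.149 ]
[ 0.3663 -0.2969  0.149 ]
rim [ 0.5829 -0.2719  0.05  ]
rim [ 0.5763 -0.4797  0.05  ]
rim [ 0.3425 -0.2561  0.05  ]
```

Case centre is at (0.464, -0.331), aligned with the tray and level. Lowering.

Request:
{"op": "apply_moves", "data": {
  "travel": [
    [1, 20, 0],
    [1, 25, 0],
    [0, 25, 0],
    [0, 20, 0],
    [0, 6, 0]
  ],
  "angular": [
    [0, 0, 0],
    [0, 0, 0],
    [0, 0, 0],
    [0, 0, 0],
    [0, 0, 0]
  ]
}}

```text
time_s: 18.1
ee_pos: [0.4585, -0.3305, 0.0483]
ee_rot: [[-0.998, -0.002, -0.06], [0.06, -0.0, -0.998], [0.002, -1.0, 0.0]]
wrist_force: [0.6, -0.2, -3.2]
opening: 0.607
```

Request:
{"op": "apply_moves", "data": {
  "travel": [
    [0, 3, 0],
    [0, 2, 0],
    [0, 2, 0],
    [0, 0, 0]
  ],
  "angular": [
    [0, 0, 0],
    [0, 0, 0],
    [0, 0, 0],
    [0, 0, 0]
  ]
}}

```text
time_s: 18.6
ee_pos: [0.4594, -0.3315, 0.0434]
ee_rot: [[-0.998, 0.001, -0.06], [0.06, -0.002, -0.998], [-0.001, -1.0, 0.002]]
wrist_force: [0.1, 0.2, -3.5]
opening: 0.604
```

Request:
{"op": "apply_moves", "data": {
  "travel": [
    [0, 1, 0],
    [0, 1, 0],
    [0, 1, 0],
    [0, 1, 0],
    [0, 0, 0]
  ],
  "angular": [
    [0, 0, 0],
    [0, 0, 0],
    [0, 0, 0],
    [0, 0, 0],
    [0, 0, 0]
  ]
}}

```text
time_s: 19.23
ee_pos: [0.4593, -0.3315, 0.0395]
ee_rot: [[-0.998, 0.001, -0.06], [0.06, -0.001, -0.998], [-0.001, -1.0, 0.001]]
wrist_force: [-1.6, 1.6, 2.2]
opening: 0.606
```

Request:
{"op": "apply_moves", "data": {
  "travel": [
    [0, 0, 0],
    [0, 0, 0],
    [0, 0, 0],
    [0, 0, 0]
  ],
  "angular": [
    [0, 0, 0],
    [0, 0, 0],
    [0, 0, 0],
    [0, 0, 0]
  ],
  "claw": 0.45
}}

```text
time_s: 19.73
ee_pos: [0.4593, -0.3315, 0.0392]
ee_rot: [[-0.998, 0.001, -0.06], [0.06, -0.002, -0.998], [-0.001, -1.0, 0.002]]
wrist_force: [0.3, 0.1, 0.6]
opening: 0.728
```

Request:
{"op": "apply_moves", "data": {
  "travel": [
    [0, -15, 0],
    [0, -45, 0],
    [0, -60, 0],
    [0, -60, 0],
    [0, -40, 0]
  ],
  "angular": [
    [0, 0, 0],
    [0, 0, 0],
    [0, 0, 0],
    [0, 0, 0],
    [0, 0, 0]
  ]
}}

```text
time_s: 20.35
ee_pos: [0.4592, -0.3318, 0.2629]
ee_rot: [[-0.998, 0.004, -0.061], [0.061, -0.003, -0.998], [-0.004, -1.0, 0.002]]
wrist_force: [0.6, 0.2, 0.5]
opening: 0.726
```

```bash
python3 plan.py "[(.4,-.05,.26,-40,6),(.459,.306,.24,2.8,9),(.4595,.306,.24,2.8,1)]"
python3 - <<'E'
from h import *
snap("top","t4.png",(430,160,590,320),3.7)
E
```

```text
[[13, 0, -46], [5, 1, -48], [-2, 0, -48], [-9, 0, -47], [-17, 1, -45]] [[-0.0, -8.9, -0.0], [-0.1, -8.9, -0.0], [-0.0, -8.9, -0.0], [-0.1, -8.9, -0.0], [-0.0, -8.9, -0.1]]
[[-23, 0, -42], [-35, 2, -20], [-36, 3, -18], [-37, 2, -14], [-39, 2, -11]] [[-0.1, -9.0, -0.0], [-0.0, -4.8, -0.0], [-0.0, -4.7, -0.0], [-0.0, -4.8, -0.0], [-0.0, -4.7, -0.0]]
[[-39, 2, -9], [-40, 3, -4], [-40, 2, -2], [-40, 2, 2], [-40, 3, 5]] [[-0.0, -4.8, -0.0], [-0.0, -4.7, -0.0], [-0.0, -4.8, -0.0], [-0.0, -4.7, -0.0], [-0.0, -4.8, -0.0]]
[[0, 0, 1]] [[-0.0, 0.0, -0.0]]
[0.4595 0.3063 0.2396]
```

Request:
{"op": "apply_moves", "data": {
  "travel": [
    [13, 0, -46],
    [5, 1, -48],
    [-2, 0, -48],
    [-9, 0, -47],
    [-17, 1, -45]
  ],
  "angular": [
    [0, -8.9, 0],
    [-0.1, -8.9, 0],
    [0, -8.9, 0],
    [-0.1, -8.9, 0],
    [0, -8.9, -0.1]
  ]
}}

```text
time_s: 21.02
ee_pos: [0.4089, -0.0951, 0.2576]
ee_rot: [[-0.751, -0.0, 0.66], [-0.66, 0.001, -0.751], [-0.001, -1.0, -0.001]]
wrist_force: [-0.1, 0.9, 0.2]
opening: 0.724
```

Request:
{"op": "apply_moves", "data": {
  "travel": [
    [-23, 0, -42],
    [-35, 2, -20],
    [-36, 3, -18],
    [-37, 2, -14],
    [-39, 2, -11]
  ],
  "angular": [
    [-0.1, -9, 0],
    [0, -4.8, 0],
    [0, -4.7, 0],
    [0, -4.8, 0],
    [0, -4.7, 0]
  ]
}}

```text
time_s: 21.65
ee_pos: [0.4262, 0.1099, 0.2489]
ee_rot: [[-0.356, -0.002, 0.935], [-0.935, 0.003, -0.356], [-0.002, -1.0, -0.003]]
wrist_force: [0.2, -0.1, 1.3]
opening: 0.73
```

Request:
{"op": "apply_moves", "data": {
  "travel": [
    [-39, 2, -9],
    [-40, 3, -4],
    [-40, 2, -2],
    [-40, 2, 2],
    [-40, 3, 5]
  ],
  "angular": [
    [0, -4.8, 0],
    [0, -4.7, 0],
    [0, -4.8, 0],
    [0, -4.7, 0],
    [0, -4.8, 0]
  ]
}}

```text
time_s: 22.28
ee_pos: [0.4582, 0.308, 0.2373]
ee_rot: [[0.052, -0.002, 0.999], [-0.999, 0.002, 0.052], [-0.002, -1.0, -0.002]]
wrist_force: [0.2, 0.2, -0.3]
opening: 0.727
```

Request:
{"op": "apply_moves", "data": {
  "travel": [
    [0, 0, 0],
    [0, 0, 0]
  ],
  "angular": [
    [0, 0, 0],
    [0, 0, 0]
  ]
}}

```text
time_s: 22.52
ee_pos: [0.4579, 0.3059, 0.2368]
ee_rot: [[0.048, -0.003, 0.999], [-0.999, 0.001, 0.048], [-0.001, -1.0, -0.003]]
wrist_force: [0.1, -0.4, 0.3]
opening: 0.724
```

```bash
python3 plan.py "[(.4595,.306,.119,2.8,4),(.4595,.306,.119,2.8,1)]"
```

```text
[[0, 29, 0], [0, 30, 1], [0, 29, 0], [0, 30, 1], [0, 0, 0]] [[0.0, -0.0, -0.0], [0.1, -0.0, -0.0], [0.0, -0.0, -0.0], [0.1, -0.0, -0.1], [-0.0, -0.0, 0.0]]
[0.4596 0.3061 0.1188]
```

View pics/t4.png

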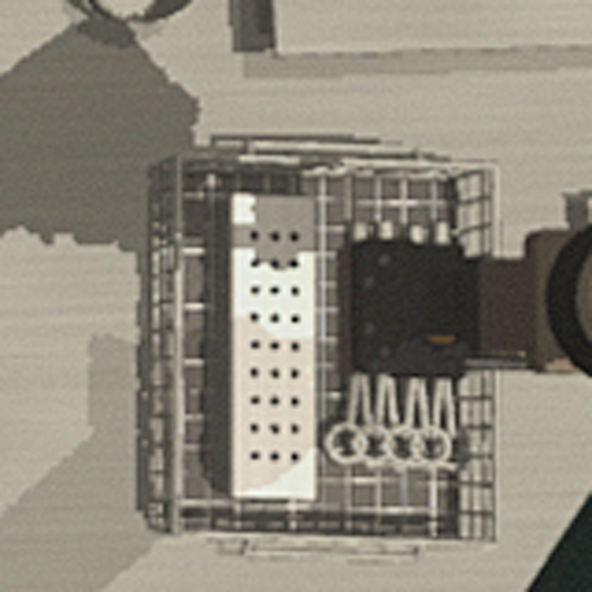

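The case lies flat in the clear part, spanning crop (232..315, 195..497), clear of walls and clamps. Next I'll fetch the basket.

Request:
{"op": "apply_moves", "data": {
  "travel": [
    [0, 29, 0],
    [0, 30, 1],
    [0, 29, 0],
    [0, 30, 1],
    [0, 0, 0]
  ],
  "angular": [
    [0, 0, 0],
    [0, 0, 0],
    [0, 0, 0],
    [0, 0, 0],
    [0, 0, 0]
  ]
}}

```text
time_s: 23.15
ee_pos: [0.4585, 0.305, 0.1174]
ee_rot: [[0.047, -0.006, 0.999], [-0.999, -0.001, 0.047], [0.001, -1.0, -0.006]]
wrist_force: [0.1, -0.4, 1.7]
opening: 0.724
```

Request:
{"op": "apply_moves", "data": {
  "travel": [
    [0, 0, 0],
    [0, 0, 0],
    [0, 0, 0],
    [0, 0, 0],
    [0, 0, 0]
  ],
  "angular": [
    [0, 0, 0],
    [0, 0, 0],
    [0, 0, 0],
    [0, 0, 0],
    [0, 0, 0]
  ],
  "claw": -1,
  "newtons": 35
}}

```text
time_s: 23.78
ee_pos: [0.4594, 0.3075, 0.1188]
ee_rot: [[0.05, -0.003, 0.999], [-0.999, 0.002, 0.05], [-0.002, -1.0, -0.003]]
wrist_force: [-0.2, -0.1, 0.6]
opening: 0.201
```

Request:
{"op": "apply_moves", "data": {
  "travel": [
    [0, 0, 0],
    [0, 0, 0],
    [0, 0, 0],
    [0, 0, 0],
    [0, 0, 0]
  ],
  "angular": [
    [0, 0, 0],
    [0, 0, 0],
    [0, 0, 0],
    [0, 0, 0],
    [0, 0, 0]
  ]
}}

```text
time_s: 24.4
ee_pos: [0.4591, 0.3074, 0.1185]
ee_rot: [[0.05, -0.004, 0.999], [-0.999, 0.002, 0.05], [-0.002, -1.0, -0.003]]
wrist_force: [-1.8, 0.1, 0.5]
opening: 0.071
```

Request:
{"op": "apply_moves", "data": {
  "travel": [
    [0, -10, 0],
    [0, -25, 0],
    [0, -35, 0],
    [0, -40, 0],
    [0, -30, 0]
  ],
  "angular": [
    [0, 0, 0],
    [0, 0, 0],
    [0, 0, 0],
    [0, 0, 0],
    [0, 0, 0]
  ]
}}

```text
time_s: 25.02
ee_pos: [0.4603, 0.3069, 0.2605]
ee_rot: [[0.049, -0.001, 0.999], [-0.999, 0.003, 0.049], [-0.003, -1.0, -0.001]]
wrist_force: [0.3, -0.1, -3.5]
opening: 0.073
```

Request:
{"op": "apply_moves", "data": {
  "travel": [
    [0, -10, 0],
    [0, 0, 0]
  ],
  "angular": [
    [0, 0, 0],
    [0, 0, 0]
  ]
}}

```text
time_s: 25.28
ee_pos: [0.4598, 0.307, 0.2685]
ee_rot: [[0.05, -0.003, 0.999], [-0.999, 0.002, 0.05], [-0.002, -1.0, -0.003]]
wrist_force: [-0.6, -0.1, -4.8]
opening: 0.071
```

```bash
python3 plan.py "[(.4742,.0012,.27,2.75,10),(.4742,.0012,.27,2.75,1)]"
```

```text
[[31, 0, 0], [30, 0, 0], [31, -1, 0], [30, 0, 0], [31, 0, 0]] [[0.0, 0.0, -0.0], [0.0, 0.0, -0.0], [0.0, 0.0, -0.0], [0.0, 0.0, -0.0], [0.0, 0.0, -0.0]]
[[31, 0, 0], [30, -1, -1], [31, 0, 0], [30, 0, 0], [31, 0, 0]] [[0.0, 0.0, -0.0], [0.0, 0.0, -0.0], [0.1, 0.0, -0.0], [0.0, 0.1, -0.1], [0.1, 0.0, -0.0]]
[[0, 0, 0]] [[-0.0, 0.0, -0.0]]
[0.474  0.0013 0.2699]
```

Request:
{"op": "apply_moves", "data": {
  "travel": [
    [15, 0, 0],
    [25, 0, 0],
    [35, -1, 0],
    [40, 0, 0],
    [40, 0, 0]
  ],
  "angular": [
    [0, 0, 0],
    [0, 0, 0],
    [0, 0, 0],
    [0, 0, 0],
    [0, 0, 0]
  ]
}}

```text
time_s: 25.9
ee_pos: [0.467, 0.1487, 0.2687]
ee_rot: [[0.048, -0.004, 0.999], [-0.999, 0.001, 0.048], [-0.001, -1.0, -0.004]]
wrist_force: [0.5, -0.8, -4.3]
opening: 0.074
```

Request:
{"op": "apply_moves", "data": {
  "travel": [
    [40, 0, 0],
    [40, -1, 0],
    [35, 0, 0],
    [25, 0, -1],
    [11, 0, 0]
  ],
  "angular": [
    [0, 0, 0],
    [0, 0, 0],
    [0, 0, 0],
    [0, 0, 0],
    [0, 0, 0]
  ]
}}

```text
time_s: 26.52
ee_pos: [0.473, -0.0018, 0.2696]
ee_rot: [[0.045, -0.004, 0.999], [-0.999, 0.002, 0.046], [-0.002, -1.0, -0.004]]
wrist_force: [0.2, 0.2, -4.5]
opening: 0.07
```

Request:
{"op": "apply_moves", "data": {
  "travel": [
    [0, 15, 0],
    [0, 30, 0],
    [0, 35, 0],
    [0, 30, 0],
    [0, 18, 0]
  ],
  "angular": [
    [0, 0, 0],
    [0, 0, 0],
    [0, 0, 0],
    [0, 0, 0],
    [0, 0, 0]
  ]
}}

```text
time_s: 27.15
ee_pos: [0.4722, 0.0028, 0.1393]
ee_rot: [[0.052, -0.007, 0.999], [-0.999, 0.001, 0.052], [-0.002, -1.0, -0.006]]
wrist_force: [0.2, 1.2, -4.5]
opening: 0.075
```

Request:
{"op": "apply_moves", "data": {
  "travel": [
    [0, 8, 0],
    [0, 4, 0],
    [0, 0, 0]
  ],
  "angular": [
    [0, 0, 0],
    [0, 0, 0],
    [0, 0, 0]
  ]
}}

```text
time_s: 27.52
ee_pos: [0.4739, 0.0019, 0.1301]
ee_rot: [[0.05, -0.003, 0.999], [-0.999, 0.002, 0.05], [-0.002, -1.0, -0.002]]
wrist_force: [0.2, 0.3, -4.1]
opening: 0.071
```

Request:
{"op": "apply_moves", "data": {
  "travel": [
    [0, 4, 0],
    [0, 3, 0],
    [0, 3, 0],
    [0, 1, 0],
    [0, 0, 0]
  ],
  "angular": [
    [0, 0, 0],
    [0, 0, 0],
    [0, 0, 0],
    [0, 0, 0],
    [0, 0, 0]
  ]
}}

```text
time_s: 28.15
ee_pos: [0.4736, 0.0017, 0.1189]
ee_rot: [[0.05, -0.003, 0.999], [-0.999, 0.002, 0.05], [-0.002, -1.0, -0.003]]
wrist_force: [-0.6, -0.6, -4.8]
opening: 0.074
```

Request:
{"op": "apply_moves", "data": {
  "travel": [
    [0, 0, 0],
    [0, 0, 0],
    [0, 0, 0],
    [0, 0, 0]
  ],
  "angular": [
    [0, 0, 0],
    [0, 0, 0],
    [0, 0, 0],
    [0, 0, 0]
  ],
  "claw": 0
}}

```text
time_s: 28.65
ee_pos: [0.4738, 0.0017, 0.1191]
ee_rot: [[0.05, -0.003, 0.999], [-0.999, 0.002, 0.05], [-0.002, -1.0, -0.002]]
wrist_force: [-0.3, 0.2, -0.2]
opening: 0.484
```

Request:
{"op": "apply_moves", "data": {
  "travel": [
    [0, -20, 0],
    [0, -50, 0],
    [0, -50, 0],
    [0, -50, 0],
    [0, -20, 0]
  ],
  "angular": [
    [0, 0, 0],
    [0, 0, 0],
    [0, 0, 0],
    [0, 0, 0],
    [0, 0, 0]
  ]
}}

```text
time_s: 29.28
ee_pos: [0.4753, 0.0013, 0.312]
ee_rot: [[0.05, 0.002, 0.999], [-0.999, 0.004, 0.05], [-0.003, -1.0, 0.002]]
wrist_force: [0.1, -0.0, 0.2]
opening: 0.497
```

Request:
{"op": "apply_moves", "data": {
  "travel": [
    [40, 0, -20],
    [50, 0, -20],
    [50, 0, 0],
    [40, 0, 0],
    [0, 0, 0]
  ],
  "angular": [
    [0, 0, 0],
    [0, 0, 0],
    [0, 0, 0],
    [0, 0, 0],
    [0, 0, 0]
  ]
}}

```text
time_s: 29.9
ee_pos: [0.4426, -0.1834, 0.309]
ee_rot: [[0.044, -0.003, 0.999], [-0.999, 0.001, 0.044], [-0.001, -1.0, -0.003]]
wrist_force: [0.3, 0.3, -0.4]
opening: 0.501
```

```bash
python3 - <<'E'
from h import *
snap("scene","sc5.png",(60,60,460,360),2)
snap("top","t5.png",(170,110,590,370),1.9)
E
```

```text
(no output)
```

View pics/t5.png

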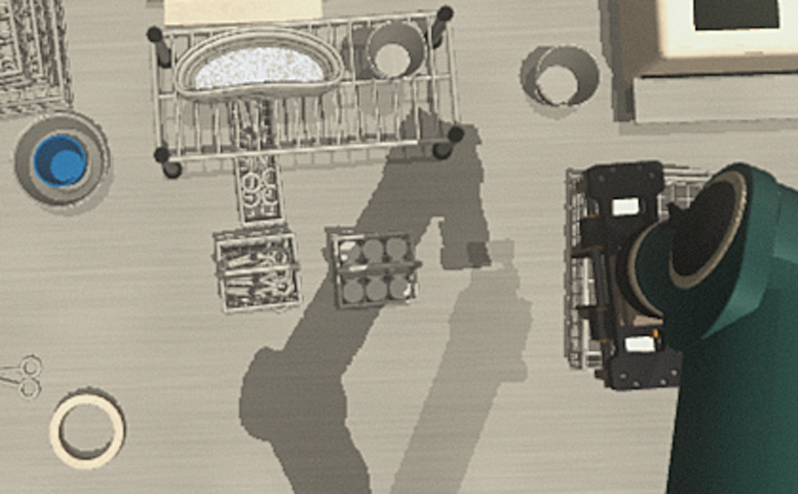

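View pics/sc5.png

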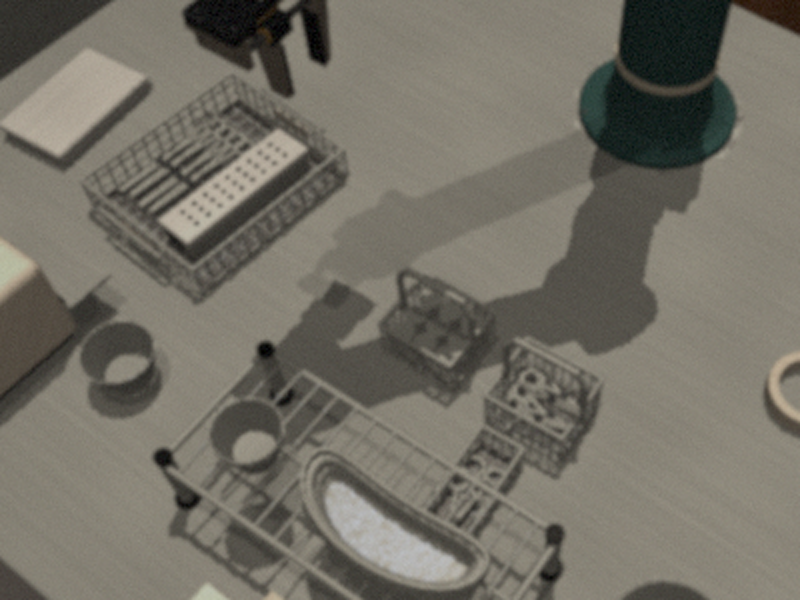

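Both views agree. The cup basket's rim corners are within about 1–2 px of the first picture, the case lies flat in the tray beside the clamps, and everything else is where it was. The robot is clear, so I'm handing in.

```bash
python3 - <<'E'
from h import *
print(np.mean([ray("top",(430+x/3.7-.4,160+y/3.7-.4),.043) for x,y in[(232,195),(314,196),(316,498),(232,496)]],0))
print(np.mean([ray("top",(170+x/1.9-.4,110+y/1.9-.4),.06) for x,y in[(334,237),(412,233),(417,303),(341,308)]],0))
print(ctrl.hand_in())
E
```

```text
[ 0.46183405 -0.3315622   0.043     ]
[ 0.47362902 -0.00137642  0.06      ]
the job is handed in; nothing more can be done
None
```

I set the cup basket aside and drew the lidded case out from under the shelf. I then laid the case in the tray, put the basket back, and handed the job in at about 30 s of the 72 s limit. No verdict was reported.

- **Case:** its centre is at (0.462, -0.332). My estimate for the middle of the tray's clear part is (0.462, -0.327), so it is about 5 mm off crosswise. It looks flat and lengthwise, clear of the clamps and walls.
- **Cup basket:** it is back within about 2 mm of where it stood, upright and with the same turn.
- **Everything else:** the clamp basket, mesh case, bowl, tape and pot looked unmoved. The spray bottle and most of the loose clamp were outside the last pictures, so I did not recheck them. The arm stayed clear of that corner after the start.

Two readings were off on the way:
- **Drag force:** the wrist force rose briefly to about 16 N upward at the end of the drag.
- **Tilt on lifting:** right after lifting, the case looked pitched by up to about 0.05 rad. Over the tray it measured level.

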